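# Load a plate, shim the short row and hold the clamp

## Robot

A 6-joint arm with a two-finger parallel gripper is mounted at the origin on a cart in front of the work surface, level with it; the furniture and walls round the work are solid. World frame = base frame: x ahead of the robot, y to its left, z up, the work surface at z = 0. Lengths are in m, angles in degrees, forces in N, time in s.
With the tool pointing down it reaches from about 0.15 to 0.775 m from the base axis. Payload 6.1 kg.
Tool frame: the origin (TCP) lies midway between the tips of the shut fingers; the grasp point (between the pads) lies 19 mm behind it; z points along the fingers, y is the line along which they close (so a half turn about z gives the same grasp; the last joint's range is limited). The gripper opens to 85 mm and grips with 20 to 120 N. Pads are 22 mm wide; open, the fingers measure 114 mm over their backs; the gripper's body (76 mm by 85 mm) begins 54 mm behind the grasp point. The pads swing forward as they close: fully open they stand 13 mm farther back than shut.
Start: joints at [70.531, 7.208, -2.269, 80.523, 0, 90], TCP at [0.175, 0.495, 0.231] pointing down, gripper open.
Joint ranges: [-155.77, 155.77], [-54.66, 111.73], [-72.52, 77.12], [-102.08, 115.82], [-83.92, 84.16], [-180, 180]. Speed limits (degrees/s): [136.94, 136.94, 172.46, 180, 180, 180].

## Interface

Orientations are given as [roll, pitch, yaw] about the fixed x, y, z axes, in that order (R = Rz(yaw) Ry(pitch) Rx(roll)).
In Python, from rig import manip gives the robot as it stands.
- The arm moves only by the shell command python3 shift.py [FORCE], which reads ROWS from standard input. ROWS is a JSON list that holds a single list of rows (three levels of brackets), with 1 to 10 rows, each of 5 numbers: dx, dy, dz in cm, then a turn about the tool's z in units of 2 degrees, then the finger opening in m; each row shifts and turns the commanded pose from where the row before left it, along the tool's axes as they then stand; what a row does not reach is not made up. A row lasts 1/10 s, in which the tool goes at most 0.05 m and 8.59 degrees, less where a joint would pass 70% of its speed; a pose out of reach is approached as far as the arm can. The fingers move at their own pace and stop on an object; FORCE is the grip in N (left out, the last holds). Time passes only in rows, so rows that do not move let the fingers close. It prints the time, the measured TCP pose, the force, the opening and the grip force at its end. Input that does not fit is refused with a message, and nothing moves.
- manip.read_state(): the state, without advancing time (a new reading comes with each control period).
- manip.read_camera(name): name is "scene" or "top" or "wrist"; returns a dict with "frame" (400x640x3 uint8, red, green, blue), "K" (3x3 intrinsics, pixels), "cam_to_world" (4x4, takes a point from camera to world coordinates); the wrist camera has in their place "hand_eye" (4x4, takes a point from camera to tool coordinates, whose origin is the TCP and whose axes are the flange's). Camera axes: x right, y down, z forward; pixel columns grow to the right and rows downward; lengths in m; the calibration is good to about 2 mm. A picture is of the moment at which its call begins: read the wrist's pose just before it. There is no depth.
- manip.finish_job(): hands the job in; it is judged then, once.
The state is a dict: "time": time; "joint_positions": joint angles; "joint_vel": joint speeds; "tau": joint torques, N m; "position": TCP position; "tcp_rot": TCP orientation; "ft_force": force on the tool from outside, world axes, zero at the start; "moment": the same for the moment, N m; "gripper_width": finger opening in m; "grip_force": force on a finger pad.
Only numpy, scipy, OpenCV 4.12 (cv2) and the standard library are available. Lean on these libraries where they do the work, as an engineer would, in place of code of your own. Each camera call takes 0.05 s, during which the arm holds its last target. There are 200 camera calls.

## Task

Help me set the two silicone-faced insert plates in the dark clamping jig on the left. First lay the plate that is still on the grey board flat into the free lane of the jig, in line with the lane, and let go of it. Then stand the yellow spacer block, which lies in the low tray, in front of the clamp bar in the lane where the gap between bar and plate is wide enough for it (that is the short plate's lane). Finally push the red knob towards the blue fence until both plates sit flush against the fence and the knob is at least half way in on its spring, and finish while still holding it pressed: the clamp has no latch and I will do up the plate screws meanwhile. Leave the steel cup and the round agar plate in the tray where they are.

Things in the scene. Friction and masses are not known exactly. Their poses are not given: they have to be found in the camera images.
- jig: Fixed dark steel jig, base 180 x 156 x 12 mm thick, left of the tray. Origin: under the base; x points to the fence, y left. Plates lie on its base, z = 12 mm. Two lanes along x at y = +38 and -38 mm. Fence face at x = +75 mm, fence top 20 mm above the base. Each lane has 2 guide pins (7 mm thick, 10 mm high) at x = 67 mm, 28 mm either side of the lane's middle: 49 mm clear for the 44 mm plates.
- fence: Blue fence bar across the +x end of the jig, fixed to it, 12 x 150 x 20 mm. Origin: middle of its underside, on the base, 6 mm behind the fence face that the plates are pressed against.
- insert_long: Long insert plate, aluminium with an orange silicone pad on top, loose: 80 mm along its x, 44 mm wide, 12 mm thick (pad 1.4 mm more). Origin on the underside, mid width, 28 mm from the front (+x) edge and 52 mm from the rear edge, so the plate's middle is at x = -12 mm. Grip across the 44 mm. 0.11 kg. One plate starts in the jig's left lane (y = +38 mm), the other on the grey board.
- insert_short: Short insert plate, aluminium with an orange pad, loose: 56 mm along its x, 44 mm wide, 12 mm thick. Origin: middle of its underside, 28 mm from each end. Grip across the 44 mm. 0.08 kg. Either this or the long plate is the one on the board; the other starts in the left lane with its front edge 4 mm short of the fence.
- insert_long_front (a point): Middle of the long plate's front (+x) end face, 6 mm above its underside.
- insert_long_rear (a point): Middle of the long plate's rear (-x) end face, 6 mm above its underside.
- insert_short_front (a point): Middle of the short plate's front (+x) end face, 6 mm above its underside.
- insert_short_rear (a point): Middle of the short plate's rear (-x) end face, 6 mm above its underside.
- spacer: Yellow plastic spacer block, loose, standing on the floor of the tray (z = 6 mm): 24 mm along its x, 40 mm along its y, 22 mm high. Origin: middle of the underside. In the jig its 24 mm goes along the lane, between bar and short plate; 80 = 56 + 24. Grip across the 40 mm. 0.05 kg.
- kit_board: Fixed grey plastic board on the bench to the right of the tray, 130 x 100 x 12 mm, parallel to the jig; one insert plate lies on it (underside at z = 12 mm). Origin: middle of its underside.
- fixture_rack: The low open tray in the middle of the bench, fixed: 300 mm along its x, 400 mm along its y, floor 6 mm thick, rim top 36 mm above the bench. Origin: middle of its underside. The spacer, cup and agar plate stand in it; three red nest frames lie at its near end.
- clamp (a joint): Travel in m of the clamp carriage towards the fence, 0 (open, rest) to 0.034. Its cross bar (124 mm wide, up to 12 mm above the base) pushes each lane at its middle with a round brass pad, whose nose is at jig x = -25 mm when open, 100 mm from the fence (bar 3 mm behind). A light spring (1 N, 1.5 N at 20 mm) returns it. With both rows filled it stops at about 0.020.
- rocker (a joint): Turn in rad of the cross bar about the upright pivot at its middle, -0.1 to 0.1, 0 square: it evens out the push on the two lanes.
- knob (a joint): How far in m the red knob is pushed in on the carriage, against a spring: 0 (out) to 0.014 (stop); 4 N to start, then 1 N more per mm (11 N at half way). It springs out when let go. When pushed, it also moves the carriage.
- knob_face (a point): Middle of the round red knob's rear face (32 mm across), the face to push, looking away from the fence; moves with the knob. At rest at jig x = -97 mm, y = 0, 39 mm above the jig's origin (27 mm above the base). An end block under it at jig x = -83 mm stands 9 mm above the base.
- cup: Small steel parts cup, 54 mm across, 36 mm high, loose at the far left of the tray floor; leave it. Origin: middle of its underside.
- agar: Round agar plate with a clear lid, 65 mm across, 15 mm high, loose at the far right of the tray floor; leave it. Origin: middle of its underside.

How it is judged (in metres and radians):
On the way, in this order (a step that is already met when the one before it is completed fails the run):
1. both insert plates lie flat on the jig's base, one in each lane, in line with it, the fingers off them (((y of insert_long in the frame of jig between 0.032 and 0.044 m and x of insert_long in the frame of jig between -0.02 and 0.056 m and z of each of insert_long, insert_short in the frame of jig below 0.0145 m and angle between the x axis of each of insert_long, insert_short and the x axis of jig, either way round below 0.1 rad and y of insert_short in the frame of jig between -0.044 and -0.032 m and x of insert_short in the frame of jig between -0.02 and 0.056 m) or (y of insert_long in the frame of jig between -0.044 and -0.032 m and x of insert_long in the frame of jig between -0.02 and 0.056 m and z of each of insert_long, insert_short in the frame of jig below 0.0145 m and angle between the x axis of each of insert_long, insert_short and the x axis of jig, either way round below 0.1 rad and y of insert_short in the frame of jig between 0.032 and 0.044 m and x of insert_short in the frame of jig between -0.02 and 0.056 m)) and contact force between the fingers and insert_long below 0.3 N and contact force between the fingers and insert_short below 0.3 N), for 0.2 s.
2. the spacer stands on the base in the short plate's lane, between the clamp bar and the plate (((y of insert_short in the frame of jig between -0.044 and -0.032 m and x of insert_short in the frame of jig between -0.02 and 0.056 m and z of each of insert_short, spacer in the frame of jig below 0.0145 m and angle between the x axis of insert_short and the x axis of jig, either way round below 0.1 rad and y of spacer in the frame of jig between -0.048 and -0.028 m and x of spacer in the frame of jig between -0.018 and 0.01 m and angle between the x axis of spacer and the x axis of jig, either way round below 0.2 rad) or (y of insert_short in the frame of jig between 0.032 and 0.044 m and x of insert_short in the frame of jig between -0.02 and 0.056 m and z of each of insert_short, spacer in the frame of jig below 0.0145 m and angle between the x axis of insert_short and the x axis of jig, either way round below 0.1 rad and y of spacer in the frame of jig between 0.028 and 0.048 m and x of spacer in the frame of jig between -0.018 and 0.01 m and angle between the x axis of spacer and the x axis of jig, either way round below 0.2 rad))), for 0.2 s.
At the end, for the whole second after the job is handed in: Fingers still push the knob (over 4 N), in by over 6 mm; both plates lie in their lanes (within 6 mm sideways), ends within 2 mm of the fence and pressed on it with over 1.5 N each; the spacer stands between bar and short plate (within 10 mm of the lane's middle, square to 0.06 rad); all at rest (((y of insert_long in the frame of jig between 0.032 and 0.044 m and x of insert_long in the frame of jig between -0.02 and 0.056 m and z of each of insert_long, insert_short, spacer in the frame of jig below 0.0145 m and angle between the x axis of each of insert_long, insert_short and the x axis of jig, either way round below 0.1 rad and y of insert_short in the frame of jig between -0.044 and -0.032 m and x of insert_short in the frame of jig between -0.02 and 0.056 m and y of spacer in the frame of jig between -0.048 and -0.028 m and x of spacer in the frame of jig between 0.004 and 0.01 m and angle between the x axis of spacer and the x axis of jig, either way round below 0.06 rad) or (y of insert_long in the frame of jig between -0.044 and -0.032 m and x of insert_long in the frame of jig between -0.02 and 0.056 m and z of each of insert_long, insert_short, spacer in the frame of jig below 0.0145 m and angle between the x axis of each of insert_long, insert_short and the x axis of jig, either way round below 0.1 rad and y of insert_short in the frame of jig between 0.032 and 0.044 m and x of insert_short in the frame of jig between -0.02 and 0.056 m and y of spacer in the frame of jig between 0.028 and 0.048 m and x of spacer in the frame of jig between 0.004 and 0.01 m and angle between the x axis of spacer and the x axis of jig, either way round below 0.06 rad)) and x of any of insert_long_front, insert_long_rear in the frame of jig above 0.073 m and x of any of insert_short_front, insert_short_rear in the frame of jig above 0.073 m and contact force between each of insert_long, insert_short and fence above 1.5 N and value of joint knob above 0.006 m and contact force between the fingers and jig above 4 N and linear speed of each of insert_long, insert_short, spacer below 0.02 m/s); the arm keeps its last pose, push and grip.
It fails at once if the steel cup is moved by over 20 mm (distance of cup from where it was at the start of the episode above 0.02 m).
It fails at once if the agar plate is moved by over 20 mm (distance of agar from where it was at the start of the episode above 0.02 m).
It also fails if it takes over 61 s, if anything falls off the work surface, if the arm or the gripper's body presses on something with over 40 N, if the wrist force passes 120 N, or if a joint passes its speed limit or range.

## Working session

There is one attempt and no reset: what is moved stays moved. The work goes in short steps, Python scripts to look and compute and a shell command to move; the robot and the scene stay as the last step left them, time stands still between calls to the robot, and variables do not carry over. Pictures are saved under pics/ and viewed, at most 11 in all, crops included, and the job is handed in when it is done.

```bash
ls; mkdir -p pics; python3 - <<'E'
from rig import manip
import cv2
s=manip.read_state();print(s)
for n in("top","scene"):
    c=manip.read_camera(n);cv2.imwrite(f"pics/{n}0.png",c["frame"][:,:,::-1]);print(c["K"],c["cam_to_world"])
c=manip.read_camera("wrist");cv2.imwrite("pics/w0.png",c["frame"][:,:,::-1]);print(c["K"],c["hand_eye"])
E
```

```text
pics
rig.py
shift.py
{'time': 0.0, 'joint_positions': array([ 7.05299116e+01,  7.24142777e+00, -2.32602950e+00,  8.05243722e+01,
       -1.58235043e-03,  8.99984400e+01]), 'joint_vel': array([-0.01851506,  0.00306129,  0.06020438,  0.04737366, -0.06163403,
       -0.09852642]), 'tau': array([-1.16679083e-03, -4.35911143e+01,  3.52925956e+01,  1.71072426e-02,
       -4.03570220e-05,  2.77761281e-07]), 'position': array([0.17486141, 0.49458939, 0.23053003]), 'tcp_rot': array([-1.79908170e+02,  1.57984816e-03,  1.60531474e+02]), 'ft_force': array([ 0.84746563, -0.3597178 , -0.30182793]), 'moment': array([0.02145531, 0.02698044, 0.01004423]), 'grip_force': 0.0, 'gripper_width': 0.08555107317882625}
[[459.24053573   0.         328.15386515]
 [  0.         459.24053573 197.53355944]
 [  0.           0.           1.        ]] [[-0.01433001 -0.99710494  0.07467525  0.38806853]
 [-0.99989129  0.01403056 -0.00453321  0.03045219]
 [ 0.00347235 -0.0747321  -0.9971976   1.42519202]
 [ 0.          0.          0.          1.        ]]
[[408.42790215   0.         315.92835269]
 [  0.         408.42790215 197.85100652]
 [  0.           0.           1.        ]] [[ 0.6656119  -0.43384271  0.60724072 -0.21398086]
 [-0.74629237 -0.39011214  0.53931458 -0.60633923]
 [ 0.00291428 -0.81215332 -0.58343679  0.70416146]
 [ 0.          0.          0.          1.        ]]
[[289.70831568   0.         319.62321528]
 [  0.         289.70831568 198.65295579]
 [  0.           0.           1.        ]] [[ 9.00338240e-04 -9.56800975e-01 -2.90742298e-01  7.34659100e-02]
 [ 9.99999288e-01  6.33864985e-04  1.01070593e-03 -2.34305794e-04]
 [-7.82753055e-04 -2.90743001e-01  9.56800865e-01 -1.42025455e-01]
 [ 0.00000000e+00  0.00000000e+00  0.00000000e+00  1.00000000e+00]]
```

View pics/top0.png

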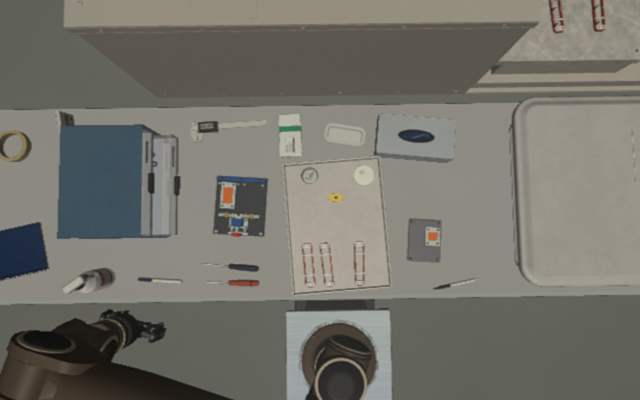

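View pics/scene0.png

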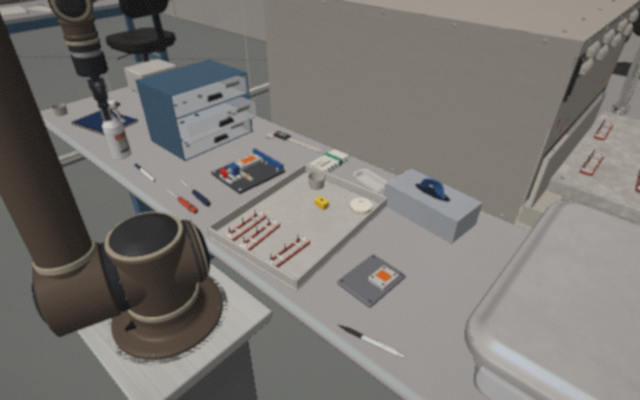

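View pics/w0.png

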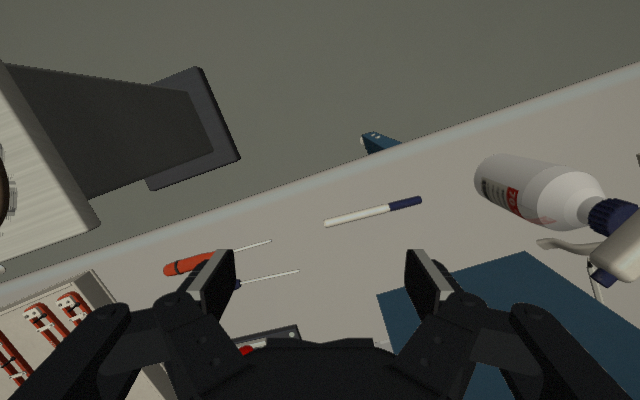

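The top view shows the jig at about (240,207) with the fence at v≈180 and a plate in its left lane at (228,195). The spacer is at (336,198), the cup at (310,176), the agar plate at (364,175), and the board plate at (432,236) on the board centred at (424,240). The scene view agrees. The wrist view only shows the fingers and the bench edge.

```bash
cat > h.py <<'E'
from rig import manip
import numpy as np, cv2
from scipy.spatial.transform import Rotation as R
HSV={"orange":((5,150,120),(16,255,255)),"yellow":((20,120,90),(35,255,255)),"blue":((100,120,60),(120,255,255)),"red":((0,150,90),(4,255,255))}
def tool():
    s=manip.read_state();T=np.eye(4);T[:3,3]=s["position"];T[:3,:3]=R.from_euler("xyz",s["tcp_rot"],degrees=True).as_matrix();return T
def shot(n):
    T=tool();c=manip.read_camera(n)
    return c["frame"],c["K"],(T@c["hand_eye"] if n=="wrist" else c["cam_to_world"])
def ray(px,K,M,z):
    p=np.c_[np.atleast_2d(px),np.ones(len(np.atleast_2d(px)))]@np.linalg.inv(K).T@M[:3,:3].T
    return M[:3,3]+p*((z-M[2,3])/p[:,2:])
def proj(P,K,M):
    q=np.linalg.inv(M)@np.append(P,1);q=K@q[:3];return q[:2]/q[2]
def blobs(f,col,mina=15):
    lo,hi=HSV[col];m=cv2.inRange(cv2.cvtColor(f,cv2.COLOR_RGB2HSV),lo,hi)
    cs,_=cv2.findContours(m,cv2.RETR_EXTERNAL,cv2.CHAIN_APPROX_NONE)
    return [c.reshape(-1,2).astype(float) for c in sorted(cs,key=cv2.contourArea,reverse=True) if cv2.contourArea(c)>=mina]
def rects(f,K,M,col,z,mina=15):
    for b in blobs(f,col,mina):
        w=ray(b,K,M,z);r=cv2.minAreaRect((w[:,:2]*1000).astype(np.float32))
        print(col,"px",b.mean(0).round(),"xy mm",np.round(r[0],1),"size",np.round(r[1],1),"ang",round(r[2],1))
E
python3 - <<'E'
from h import *
f,K,M=shot("top")
rects(f,K,M,"orange",.0254);rects(f,K,M,"yellow",.028);rects(f,K,M,"blue",.032);rects(f,K,M,"red",.04,6)
cv2.imwrite("pics/top_crop.png",cv2.resize(f[150:280,200:460],None,fx=3,fy=3,interpolation=cv2.INTER_CUBIC)[:,:,::-1])
E
```

```text
orange px [227. 195.] xy mm [505.  332.8] size [24.5 42.9] ang 89.2
orange px [432. 236.] xy mm [ 371.2 -291.4] size [21.6 18.2] ang 89.2
orange px [240. 283.] xy mm [238.5 294.9] size [57.3  6. ] ang 89.2
yellow px [335. 197.] xy mm [492.5   1.7] size [33.6 21.4] ang 89.2
blue px [ 21. 250.] xy mm [348.7 956.5] size [134.3 138. ] ang 11.7
blue px [237. 222.] xy mm [422.  302.7] size [27.5 18.1] ang 89.2
blue px [231. 179.] xy mm [554.8 319.5] size [48.8  9.2] ang 89.2
blue px [250. 180.] xy mm [550.9 263.1] size [45.7  9.2] ang 89.2
red px [236. 234.] xy mm [384.3 302.6] size [24.  3.] ang 89.2
```

View pics/top_crop.png

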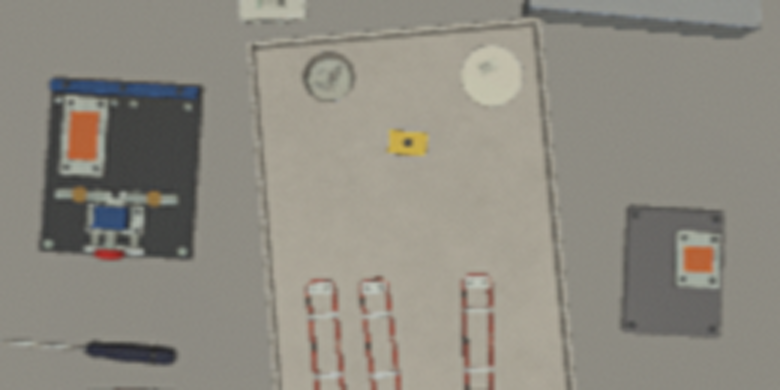

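The crop shows the long plate in the jig's left lane, so the short plate is the one on the board at the right (crop 698,260). I'll look at the jig from above with the wrist camera.

The rows are not in the units I measure in: shifts go in cm and turns go in units of 2 degrees. I convert before sending: -0.01 m is -1, -8 degrees is -4.

```bash
echo '[[[0,0,-1,-4,0.085],[0,0,-1,-4,0.085]]]' | python3 shift.py; echo '[[[-3.6,-1.74,0,0,0.085],[-3.6,-1.74,0,0,0.085],[-3.6,-1.74,0,0,0.085],[-3.6,-1.74,0,0,0.085],[-3.6,-1.74,0,0,0.085],[-3.6,-1.74,0,0,0.085],[-3.6,-1.74,0,0,0.085],[-3.6,-1.74,0,0,0.085],[-3.6,-1.74,0,0,0.085],[-3.6,-1.74,0,0,0.085]]]' | python3 shift.py; echo '[[[0,0,0,0,0.085],[0,0,0,0,0.085]]]' | python3 shift.py
python3 - <<'E'
from h import *
f,K,M=shot("wrist")
rects(f,K,M,"orange",.0254,100);rects(f,K,M,"yellow",.028,100);rects(f,K,M,"blue",.032,100);rects(f,K,M,"red",.04,60)
cv2.imwrite("pics/w1.png",f[:,:,::-1])
print(manip.read_state()["joint_positions"].round(1))
E
```

```text
time: 0.4
position: [0.1749, 0.4946, 0.251]
tcp_rot: [-179.9, -0.0, 176.9]
ft_force: [0.2, 0.5, 0.8]
gripper_width: 0.0854
grip_force: 0.0
time: 1.4
position: [0.525, 0.2984, 0.2511]
tcp_rot: [-180.0, -0.0, 176.5]
ft_force: [-0.1, 0.9, -0.4]
gripper_width: 0.085
grip_force: 0.0
time: 1.6
position: [0.5242, 0.2988, 0.2506]
tcp_rot: [-180.0, -0.1, 176.4]
ft_force: [-0.8, 0.9, -0.2]
gripper_width: 0.0851
grip_force: 0.0
orange px [344. 155.] xy mm [506.6 331.4] size [29.4 48.1] ang 86.5
yellow px [ 88. 160.] xy mm [493.4   9.3] size [52.1 27. ] ang 83.5
blue px [315. 192.] xy mm [551.3 290.4] size [146.8  14.8] ang 86.5
blue px [314.  84.] xy mm [420.2 299.1] size [34.  22.7] ang 86.5
red px [315.  48.] xy mm [383.6 302.2] size [28.6  7.9] ang 86.5
[29.8 16.1 11.1 85.1  0.  33.3]
```

View pics/w1.png

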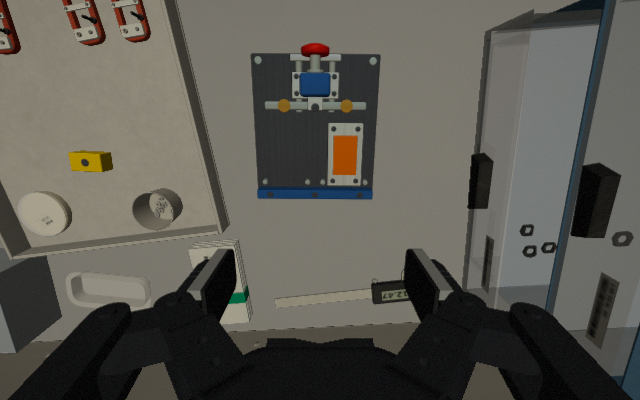

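The wrist view shows the jig with its fence at (315,192), the long plate's pad at (344,155), the knob at (315,48) and the spacer at (88,160). That puts the jig at yaw -3.5° with its origin near (471.7, 295.2) mm. Next I'll look at the board plate.

Scaled: -0.0372 m is -3.72, 0.0055 m is 0.55.

```bash
echo '[[[0.55,-3.72,0,0,0.085],[0.55,-3.72,0,0,0.085],[0.55,-3.72,0,0,0.085],[0.55,-3.72,0,0,0.085],[0.55,-3.72,0,0,0.085],[0.55,-3.72,0,0,0.085],[0.55,-3.72,0,0,0.085],[0.55,-3.72,0,0,0.085]]]' | python3 shift.py ; echo '[[[0.55,-3.72,1,0,0.085],[0.55,-3.72,1,0,0.085],[0.55,-3.72,1,0,0.085],[0.55,-3.72,1,0,0.085],[0.55,-3.72,1,0,0.085],[0.55,-3.72,1,0,0.085],[0.55,-3.72,1,0,0.085],[0.55,-3.72,1,0,0.085],[0,0,0,0,0.085],[0,0,0,0,0.085]]]' | python3 shift.py
python3 - <<'E'
from h import *
f,K,M=shot("wrist")
rects(f,K,M,"orange",.0254,100);rects(f,K,M,"yellow",.028,100)
cv2.imwrite("pics/w2.png",f[:,:,::-1])
T=tool();print(T.round(4))
E
```

```text
time: 2.45
position: [0.4606, 0.005, 0.2517]
tcp_rot: [180.0, 0.0, 176.7]
ft_force: [-0.2, -0.7, -0.2]
gripper_width: 0.0854
grip_force: 0.0
time: 3.45
position: [0.3996, -0.2886, 0.1712]
tcp_rot: [180.0, -0.0, 176.5]
ft_force: [0.0, -0.2, 0.1]
gripper_width: 0.0848
grip_force: 0.0
orange px [315. 158.] xy mm [ 371.7 -291.2] size [29.1 25. ] ang 86.5
yellow px [584. 249.] xy mm [488.5  -7.9] size [57.3 31.3] ang 83.2
[[-9.982e-01  5.960e-02  3.000e-04  4.000e-01]
 [ 5.960e-02  9.982e-01  4.000e-04 -2.882e-01]
 [-2.000e-04  4.000e-04 -1.000e+00  1.716e-01]
 [ 0.000e+00  0.000e+00  0.000e+00  1.000e+00]]
```

View pics/w2.png

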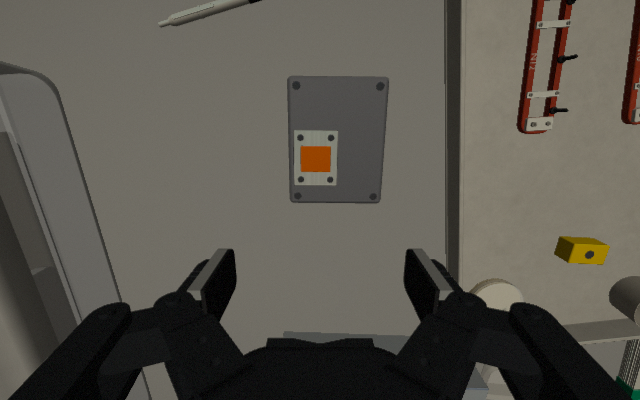

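The short plate's pad is centred at (315,158), in line with the jig, at (371.7, -291.2) mm. I'll descend and grip.

```bash
echo '[[[0.7,-0.12,2,0,0.06],[0.7,-0.12,2,0,0.06],[0.7,-0.12,2,0,0.06],[0.7,-0.11,2,0,0.06],[0,0,3,0,0.06],[0,0,3,0,0.06],[0,0,1.5,0,0.06],[0,0,0.55,0,0.06],[0,0,0,0,0.06]]]' | python3 shift.py 40; python3 - <<'E'
from h import *
T=tool();print(T[:3,3].round(4))
print((T[:3,:3].T@(np.array([.3717,-.2912,.011])-T[:3,3])).round(4))
E
echo '[[[0,0,0,0,0.03],[0,0,0,0,0.03],[0,0,0,0,0.03],[0,0,0,0,0.03],[0,0,0,0,0.03],[0,0,0,0,0.03]]]' | python3 shift.py 40
```

```text
time: 4.4
position: [0.372, -0.2911, 0.0109]
tcp_rot: [180.0, -0.0, 176.7]
ft_force: [-0.0, -0.8, -0.1]
gripper_width: 0.0598
grip_force: 0.0
[ 0.372  -0.2911  0.0109]
[ 0.0003 -0.0001 -0.0001]
time: 5.0
position: [0.3728, -0.2927, 0.0124]
tcp_rot: [-180.0, 0.2, 176.5]
ft_force: [0.1, 2.1, 6.9]
gripper_width: 0.0427
grip_force: 41.7
```

Scaled: 0.0346 m is 3.46, -0.00675 m is -0.675.

```bash
echo '[[[0,0,-1,0,0.03],[0,0,-3,0,0.03],[0,0,-4,0,0.03],[0,0,-3,0,0.03],[-0.675,3.46,0,0,0.03],[-0.675,3.46,0,0,0.03],[-0.675,3.46,0,0,0.03],[-0.675,3.46,0,0,0.03],[-0.675,3.46,0,0,0.03],[-0.675,3.46,0,0,0.03]]]' | python3 shift.py;echo '[[[-0.675,3.46,0,0,0.03],[-0.675,3.46,0,0,0.03],[-0.675,3.46,0,0,0.03],[-0.675,3.46,0,0,0.03],[-0.675,3.46,0,0,0.03],[-0.675,3.46,0,0,0.03],[-0.675,3.46,0,0,0.03],[-0.675,3.46,0,0,0.03],[-0.675,3.46,0,0,0.03],[-0.675,3.46,0,0,0.03]]]' | python3 shift.py; echo '[[[0,0,0,0,0.03],[0,0,0,0,0.03]]]' | python3 shift.py
python3 - <<'E'
from h import *
f,K,M=shot("wrist")
T=tool();print(T[:3,3].round(4))
print((T[:3,:3].T@(np.array([.5133,.2546,.0135])-T[:3,3])).round(4))
rects(f,K,M,"orange",T[2,3]+.0144,100);rects(f,K,M,"orange",.0254,100);rects(f,K,M,"blue",.032,100);rects(f,K,M,"red",.04,100)
cv2.imwrite("pics/w3.png",f[:,:,::-1])
E
```

```text
time: 6.0
position: [0.4248, -0.0863, 0.1217]
tcp_rot: [-180.0, 0.0, 176.5]
ft_force: [0.7, -0.5, -1.1]
gripper_width: 0.0429
grip_force: 41.1
time: 7.0
position: [0.5132, 0.2551, 0.1215]
tcp_rot: [-180.0, 0.0, 176.5]
ft_force: [0.7, -0.4, -1.5]
gripper_width: 0.0429
grip_force: 41.1
time: 7.2
position: [0.5128, 0.2541, 0.1209]
tcp_rot: [-180.0, -0.0, 176.6]
ft_force: [-0.2, -0.3, -0.4]
gripper_width: 0.0428
grip_force: 41.2
[0.5126 0.2533 0.1209]
[-0.0006  0.0014  0.1074]
orange px [320. 261.] xy mm [510.7 253.9] size [29.1 24.8] ang 86.7
orange px [410. 187.] xy mm [475.4 297.3] size [15.9 26.4] ang 86.2
orange px [320. 261.] xy mm [572.2 250.3] size [54.2 46.2] ang 86.7
orange px [410. 187.] xy mm [506.3 331. ] size [29.6 49.2] ang 86.2
blue px [379.  80.] xy mm [420.5 303.1] size [36.4 24.8] ang 86.7
blue px [407. 240.] xy mm [552.  327.4] size [73.3 18.1] ang 86.7
red px [380.  22.] xy mm [383.4 302.2] size [30.9  9. ] ang 86.7
```

View pics/w3.png

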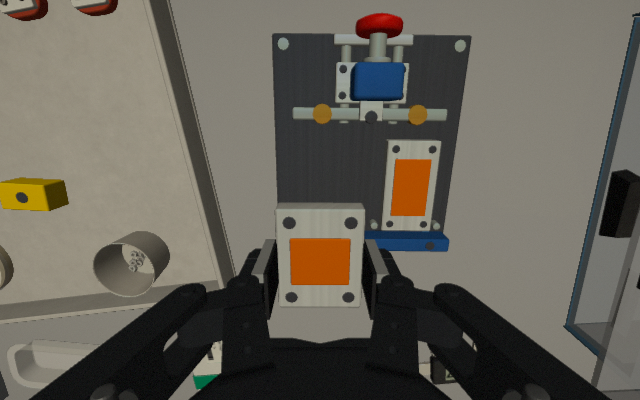

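The plate hangs square in the fingers with its pad at (320,261), just behind the TCP. I'll lower it into the right lane.

```bash
echo '[[[-0.05,0.12,2,0,0.03],[0,0,2.5,0,0.03],[0,0,2.5,0,0.03],[0,0,1.5,0,0.03],[0,0,0.8,0,0.03],[0,0,0.5,0,0.03],[0,0,0.5,0,0.03],[0,0,0.3,0,0.03],[0,0,0.15,0,0.03],[0,0,0,0,0.03]]]' | python3 shift.py
```

```text
time: 8.25
position: [0.5137, 0.255, 0.0135]
tcp_rot: [180.0, 0.0, 176.5]
ft_force: [-0.2, -1.0, -1.1]
gripper_width: 0.0427
grip_force: 41.2
```

Scaled: 0.001 m is 0.1.

```bash
echo '[[[0,0,0.1,0,0.03],[0,0,0.1,0,0.03],[0,0,0,0,0.03]]]' | python3 shift.py; python3 - <<'E'
from h import *
f,K,M=shot("wrist")
T=tool();print(T[:3,3].round(4))
rects(f,K,M,"orange",.0254,100);rects(f,K,M,"blue",.032,100)
cv2.imwrite("pics/w4.png",f[:,:,::-1])
E
```

```text
time: 8.55
position: [0.5138, 0.2551, 0.0124]
tcp_rot: [180.0, 0.1, 176.5]
ft_force: [-2.8, -1.2, 5.6]
gripper_width: 0.0426
grip_force: 41.8
[0.5139 0.2551 0.0124]
orange px [475. 238.] xy mm [506.1 330.7] size [29.8 49.5] ang 86.0
orange px [320. 261.] xy mm [512.5 254.9] size [29.5 25.1] ang 86.6
blue px [441.  41.] xy mm [418.6 306.5] size [40.7 27.6] ang 86.6
blue px [318. 322.] xy mm [543.3 253.1] size [53.5 24.2] ang 85.8
blue px [516. 320.] xy mm [547.7 354.1] size [29.8  8.4] ang 48.3
```

View pics/w4.png

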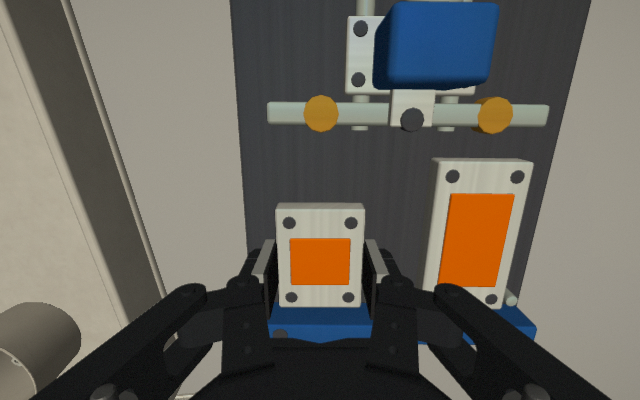

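The plate is down in the right lane: contact force is 5.6 N and the pads are 75.3 mm apart across the lanes. I'll release it, lift and go over the spacer.

Scaled: -0.04 m is -4, -0.03 m is -3.

```bash
echo '[[[0,0,0,0,0.058],[0,0,0,0,0.058],[0,0,0,0,0.058],[0,0,0,0,0.058],[0,0,-1,0,0.058],[0,0,-3,0,0.058],[0,0,-4,0,0.058],[0,0,-4,0,0.058],[0,0,-3,0,0.06]]]' | python3 shift.py
python3 - <<'E'
from h import *
f,K,M=shot("wrist")
rects(f,K,M,"orange",.0254,100);rects(f,K,M,"blue",.032,100)
E
echo '[[[-0.3,-3.6,0,0,0.06],[-0.3,-3.6,0,0,0.06],[-0.3,-3.6,0,0,0.06],[-0.3,-3.6,0,0,0.06],[-0.3,-3.6,0,0,0.06],[-0.3,-3.6,0,0,0.06],[-0.3,-3.6,0,0,0.06],[0,0,0,0,0.06],[0,0,0,0,0.06]]]' | python3 shift.py
python3 - <<'E'
from h import *
f,K,M=shot("wrist")
T=tool();print(T[:3,3].round(4))
rects(f,K,M,"yellow",.028,100)
cv2.imwrite("pics/w5.png",f[:,:,::-1])
E
```

```text
time: 9.5
position: [0.514, 0.2552, 0.1648]
tcp_rot: [179.9, 0.1, 176.5]
ft_force: [-0.2, 0.9, -0.2]
gripper_width: 0.0597
grip_force: 0.0
orange px [396. 174.] xy mm [506.6 331.4] size [29.6 49.7] ang 86.1
orange px [319. 186.] xy mm [513.3 255.2] size [29.4 24.8] ang 86.5
blue px [355. 221.] xy mm [550.4 290.1] size [148.6  17.4] ang 86.5
blue px [367.  83.] xy mm [420.3 302.8] size [35.9 24.7] ang 86.6
time: 10.45
position: [0.5193, 0.0015, 0.1617]
tcp_rot: [180.0, 0.0, 176.4]
ft_force: [-0.0, 0.2, 0.4]
gripper_width: 0.0604
grip_force: 0.0
[0.5193 0.0022 0.1616]
yellow px [318. 162.] xy mm [492.9   1.6] size [39.4 26. ] ang 83.3
```

View pics/w5.png

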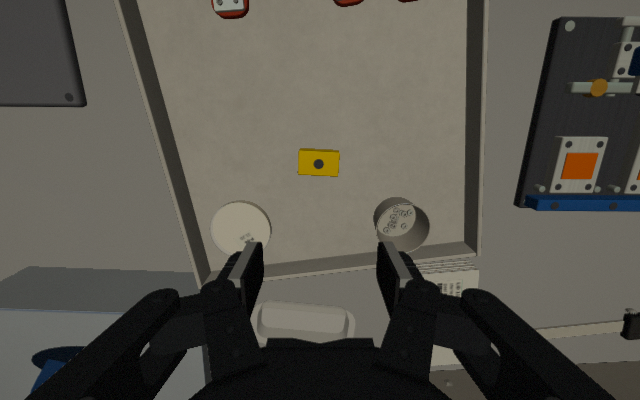

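The wrist view shows the spacer at (318,162), turned 3.2° from the tool. The agar plate (241,229) and cup (400,222) are clear of the fingers. I'll grip it now.

```bash
echo '[[[1.34,-0.11,2,0,0.06],[1.34,-0.11,2,0,0.06],[0,0,2,1.6,0.06],[0,0,3,0,0.06],[0,0,3,0,0.06],[0,0,2,0,0.06],[0,0,1.06,0,0.06],[0,0,0,0,0.06]]]' | python3 shift.py 30; echo '[[[0,0,0,0,0.03],[0,0,0,0,0.03],[0,0,0,0,0.03],[0,0,0,0,0.03],[0,0,0,0,0.03],[0,0,0,0,0.03]]]' | python3 shift.py 30; echo '[[[0,0,-1,0,0.03],[0,0,-3,0,0.03],[0,0,-4,0,0.03],[0,0,-4,-1.6,0.03],[0,0,0,0,0.03],[0,0,0,0,0.03]]]' | python3 shift.py
python3 - <<'E'
from h import *
f,K,M=shot("wrist")
T=tool();print(T[:3,3].round(4))
rects(f,K,M,"yellow",T[2,3]+.018,100)
j=np.array([.4717,.2952]);a=np.radians(-3.5);X=np.array([np.cos(a),np.sin(a)]);Y=np.array([-X[1],X[0]])
t=j-.003*X-.0378*Y;print("target",t,(T[:3,:3].T@(np.r_[t,.13]-T[:3,3])).round(4))
E
```

```text
time: 11.3
position: [0.4914, 0.0024, 0.0096]
tcp_rot: [-180.0, -0.1, 173.4]
ft_force: [-0.5, 0.6, 0.6]
gripper_width: 0.0602
grip_force: 0.0
time: 11.9
position: [0.4935, 0.0017, 0.012]
tcp_rot: [180.0, 0.1, 173.3]
ft_force: [-0.4, 0.4, 6.7]
gripper_width: 0.0392
grip_force: 32.1
time: 12.5
position: [0.493, 0.0014, 0.1319]
tcp_rot: [180.0, 0.1, 176.5]
ft_force: [0.1, -0.8, -1.0]
gripper_width: 0.039
grip_force: 31.3
[0.4921 0.0015 0.1305]
yellow px [319. 260.] xy mm [488.8   1.4] size [38.6 30.8] ang 86.5
target [0.46639796 0.25765365] [0.0413 0.2541 0.0005]
```

```bash
echo '[[[0.52,3.18,0,0,0.03],[0.52,3.18,0,0,0.03],[0.52,3.18,0,0,0.03],[0.52,3.18,0,0,0.03],[0.52,3.18,0,0,0.03],[0.52,3.18,0,0,0.03],[0.52,3.18,0,0,0.03],[0.52,3.18,0,0,0.03],[0,0,0,0,0.03],[0,0,0,0,0.03]]]' | python3 shift.py
python3 - <<'E'
from h import *
f,K,M=shot("wrist")
T=tool();t=np.array([.4664,.2577,.018]);print(T[:3,3].round(4),(T[:3,:3].T@(t-T[:3,3])).round(4))
rects(f,K,M,"orange",.0254,100);rects(f,K,M,"yellow",T[2,3]+.018,100)
E
echo '[[[0,0,2,0,0.03],[0,0,3,0,0.03],[0,0,3,0,0.03],[0,0,1.5,0,0.03],[0,0,0.8,0,0.03],[0,0,0.4,0,0.03],[0,0,0.2,0,0.03],[0,0,0,0,0.03]]]' | python3 shift.py
```

```text
time: 13.55
position: [0.4652, 0.2579, 0.1289]
tcp_rot: [-179.9, -0.2, 176.6]
ft_force: [-0.7, -0.1, -0.5]
gripper_width: 0.0394
grip_force: 31.3
[0.4654 0.2573 0.1293] [-0.0012  0.0006  0.1113]
orange px [403. 234.] xy mm [506.3 331.1] size [29.5 49.2] ang 86.1
orange px [76. 14.] xy mm [312.2  84.9] size [18.1  4.4] ang 4.7
orange px [37. 13.] xy mm [310.   56.4] size [17.9  4.6] ang 6.5
orange px [ 7. 19.] xy mm [312.7  32.3] size [17.5  4.5] ang 6.5
orange px [108.  11.] xy mm [311.8 109.3] size [14.9  4.6] ang 4.1
orange px [22. 54.] xy mm [336.4  34.8] size [16.5  4.6] ang 5.7
orange px [88. 49.] xy mm [336.1  86.9] size [16.6  4.4] ang 4.4
yellow px [319. 260.] xy mm [460.3 258. ] size [38.1 30.9] ang 86.7
time: 14.4
position: [0.4668, 0.258, 0.0223]
tcp_rot: [180.0, 0.1, 176.5]
ft_force: [-0.8, 0.9, -0.1]
gripper_width: 0.0394
grip_force: 31.3
```

```bash
echo '[[[0,0,0.15,0,0.03],[0,0,0.15,0,0.03],[0,0,0,0,0.03]]]' | python3 shift.py;  echo '[[[0,0,0.1,0,0.03],[0,0,0.1,0,0.03],[0,0,0,0,0.03]]]' | python3 shift.py
```

```text
time: 14.7
position: [0.4663, 0.2581, 0.0188]
tcp_rot: [180.0, 0.0, 176.5]
ft_force: [0.3, -0.6, -1.3]
gripper_width: 0.0393
grip_force: 31.3
time: 15.0
position: [0.4664, 0.2582, 0.018]
tcp_rot: [180.0, 0.0, 176.5]
ft_force: [-3.6, -1.5, 9.3]
gripper_width: 0.0395
grip_force: 32.4
```

Contact with the base is felt, so I'll release, lift and check the spacer.

Scaled: -0.03 m is -3, -0.04 m is -4.

```bash
echo '[[[0,0,0,0,0.056],[0,0,0,0,0.056],[0,0,0,0,0.056],[0,0,0,0,0.056],[0,0,-1,0,0.056],[0,0,-3,0,0.056],[0,0,-4,0,0.056],[-2,1,-4,0,0.056],[-2,1,-3,0,0.056],[0,0,0,0,0.056]]]' | python3 shift.py
python3 - <<'E'
from h import *
f,K,M=shot("wrist")
T=tool();print(T[:3,3].round(4))
rects(f,K,M,"orange",.0254,200);rects(f,K,M,"yellow",.034,200);rects(f,K,M,"red",.04,100)
t=np.array([.3469,.3028,.15]);print((T[:3,:3].T@(t-T[:3,3])).round(4))
cv2.imwrite("pics/w6.png",f[:,:,::-1])
E
```

```text
time: 16.0
position: [0.5114, 0.2775, 0.1722]
tcp_rot: [179.7, 0.5, 176.5]
ft_force: [0.2, -0.8, -0.1]
gripper_width: 0.0561
grip_force: 0.0
[0.5094 0.2765 0.1694]
orange px [371. 175.] xy mm [506.1 331. ] size [29.5 49.2] ang 86.0
orange px [297. 186.] xy mm [512.6 254.8] size [28.9 24.5] ang 86.5
yellow px [296. 142.] xy mm [466.5 257.8] size [39.1 24.5] ang 86.5
red px [339.  41.] xy mm [383.5 301.8] size [29.7  8.3] ang 86.6
[0.1639 0.0163 0.0188]
```

View pics/w6.png

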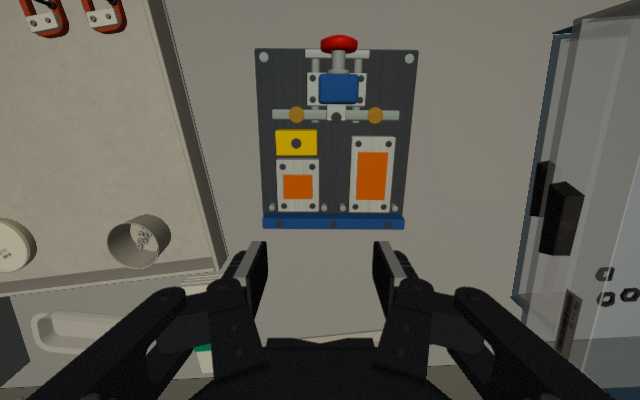

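The spacer stands square at (296,142), between the bar and the short plate at (297,186). Next I'll move behind the knob with the fingers shut.

```bash
echo '[[[2,0.2,0,0,0.056],[3,0.3,0,0,0.0],[3,0.3,0,0,0.0],[3,0.3,0,0,0.0],[3,0.3,0,0,0.0],[2.4,0.23,0,0,0.0],[0,0,0,0,0.0],[0,0,0,0,0.0]]]' | python3 shift.py 40; echo '[[[0,0,2,0,0],[0,0,3,0,0],[0,0,3,0,0],[0,0,3,0,0],[0,0,2,0,0],[0,0,0.94,0,0],[0,0,0,0,0],[0,0,0,0,0]]]' | python3 shift.py
python3 - <<'E'
from h import *
T=tool();t=np.array([.3469,.3028,.030]);print(T[:3,3],(T[:3,:3].T@(t-T[:3,3])).round(4))
E
```

```text
time: 16.85
position: [0.3439, 0.3013, 0.1661]
tcp_rot: [-180.0, -0.0, 176.6]
ft_force: [0.4, 0.8, -0.1]
gripper_width: 0.0006
grip_force: 0.0
time: 17.65
position: [0.3454, 0.3019, 0.0279]
tcp_rot: [180.0, 0.0, 176.5]
ft_force: [-0.6, -0.4, 0.3]
gripper_width: -0.0001
grip_force: 0.0
[0.34536912 0.30189003 0.02785894] [-0.0015  0.001  -0.0021]
```

Scaled: -0.004 m is -0.4, -0.003 m is -0.3.

```bash
echo '[[[-0.4,0.1,-0.2,0,0],[-0.4,0,0,0,0],[-0.4,0,0,0,0],[-0.4,0,0,0,0],[-0.3,0,0,0,0],[-0.3,0,0,0,0],[-0.3,0,0,0,0],[0,0,0,0,0]]]' | python3 shift.py; echo '[[[-0.3,0,0,0,0],[-0.3,0,0,0,0],[-0.3,0,0,0,0],[-0.3,0,0,0,0],[0,0,0,0,0],[0,0,0,0,0]]]' | python3 shift.py
python3 - <<'E'
from h import *
f,K,M=shot("wrist")
rects(f,K,M,"orange",.0254,200);rects(f,K,M,"yellow",.034,200);rects(f,K,M,"blue",.032,200)
E
```

```text
time: 18.45
position: [0.3699, 0.3012, 0.0292]
tcp_rot: [-180.0, -0.0, 176.5]
ft_force: [-0.2, 0.5, 0.0]
gripper_width: -0.0002
grip_force: 0.3
time: 19.05
position: [0.3819, 0.3004, 0.0292]
tcp_rot: [-180.0, 0.0, 176.5]
ft_force: [-2.2, -0.1, -1.4]
gripper_width: 0.0001
grip_force: 0.5
```

Scaled: -0.003 m is -0.3.

```bash
echo '[[[-0.3,0,0,0,0],[-0.3,0,0,0,0],[0,0,0,0,0],[0,0,0,0,0]]]' | python3 shift.py; echo '[[[-0.3,0,0,0,0],[0,0,0,0,0],[0,0,0,0,0]]]' | python3 shift.py;echo '[[[-0.3,0,0,0,0],[0,0,0,0,0],[0,0,0,0,0]]]' | python3 shift.py
python3 - <<'E'
from h import *
f,K,M=shot("top")
rects(f,K,M,"orange",.0254);rects(f,K,M,"yellow",.034);rects(f,K,M,"blue",.032)
E
```

```text
time: 19.5
position: [0.3869, 0.3, 0.0292]
tcp_rot: [-180.0, -0.1, 176.5]
ft_force: [-5.6, -0.8, 2.6]
gripper_width: 0.0
grip_force: 3.0
time: 19.8
position: [0.3892, 0.2998, 0.0292]
tcp_rot: [180.0, -0.2, 176.6]
ft_force: [-8.3, 0.5, 4.7]
gripper_width: 0.0002
grip_force: 4.2
time: 20.1
position: [0.3916, 0.2997, 0.0292]
tcp_rot: [180.0, -0.2, 176.6]
ft_force: [-10.4, 0.8, 6.1]
gripper_width: 0.0001
grip_force: 5.3
orange px [227. 193.] xy mm [509.8 331.8] size [25.1 45.7] ang 85.7
orange px [252. 191.] xy mm [516.2 255.1] size [21.6 18.4] ang 89.2
yellow px [251. 204.] xy mm [475. 257.] size [41.2 23.2] ang 83.5
blue px [ 21. 251.] xy mm [347.3 956. ] size [137.2 139.4] ang 11.7
blue px [237. 217.] xy mm [437.8 301.9] size [30.9 19.9] ang 82.1
blue px [231. 178.] xy mm [555.2 319.3] size [49.2  7.8] ang 84.8
blue px [250. 179.] xy mm [550.9 263.1] size [45.7  9.2] ang 89.2
```

Scaled: -0.003 m is -0.3, -0.0025 m is -0.25.

```bash
echo '[[[-0.3,0,0,0,0],[-0.25,0,0,0,0],[0,0,0,0,0],[0,0,0,0,0],[0,0,0,0,0]]]' | python3 shift.py; echo '[[[0,0,0,0,0],[0,0,0,0,0],[0,0,0,0,0],[0,0,0,0,0],[0,0,0,0,0],[0,0,0,0,0]]]' | python3 shift.py
python3 - <<'E'
from h import *
f,K,M=shot("top")
rects(f,K,M,"orange",.0254);rects(f,K,M,"yellow",.034);rects(f,K,M,"blue",.032)
cv2.imwrite("pics/t7.png",cv2.resize(f[150:260,190:300],None,fx=5,fy=5,interpolation=cv2.INTER_CUBIC)[:,:,::-1])
E
```

```text
time: 20.65
position: [0.3959, 0.2993, 0.0291]
tcp_rot: [180.0, -0.4, 176.6]
ft_force: [-14.4, -0.7, 8.5]
gripper_width: -0.0001
grip_force: 7.5
time: 21.25
position: [0.3959, 0.2993, 0.0291]
tcp_rot: [180.0, -0.4, 176.6]
ft_force: [-14.9, 0.8, 8.9]
gripper_width: 0.0001
grip_force: 7.5
orange px [227. 193.] xy mm [509.8 331.7] size [24.8 45.7] ang 85.7
orange px [252. 191.] xy mm [516.2 255.1] size [21.6 18.4] ang 89.2
yellow px [251. 204.] xy mm [475. 257.] size [41.2 23.2] ang 83.5
blue px [ 20. 251.] xy mm [347.2 956.1] size [137.2 139. ] ang 11.7
blue px [237. 216.] xy mm [438.2 301.9] size [30.9 19.1] ang 82.1
blue px [231. 178.] xy mm [555.3 320.7] size [45.8  7.8] ang 84.8
blue px [250. 179.] xy mm [551.4 262.8] size [45.8  7.5] ang 84.8
```

View pics/t7.png

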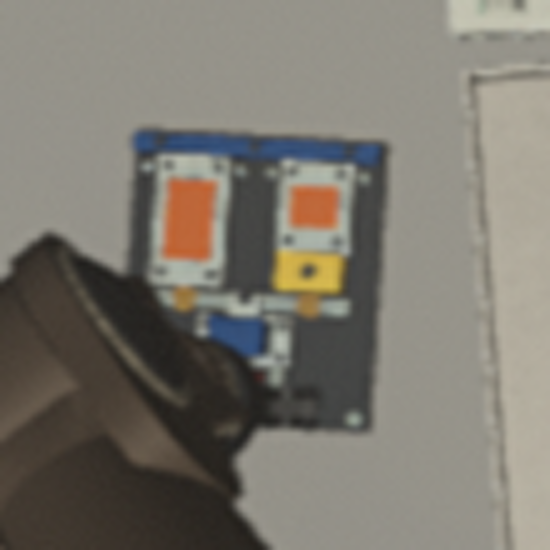

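Both plates sit against the fence, at pads (190,220) and (315,207) in the crop, with the spacer between the bar and the short plate at (308,272). The push is steady at 14.9 N, about 9 mm of knob travel.

```bash
python3 -c "
from rig import manip
print(manip.finish_job())"
```

```text
the job is handed in; nothing more can be done
None
```

I handed the job in still holding the knob pressed at about 15 N, roughly 9 mm in by estimate, with both plates looking flush against the fence in the last top view, the spacer in front of the short plate, and the cup and agar plate not touched; the hand-in returned no verdict.

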